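Sweep the used petri dishes into the discard tray

TASK

Clear the used petri dishes away: with the closed fingers, gently sweep all three along the worktop and up the shallow ramp into the open-fronted metal discard tray, so that each lies flat on the tray's floor, wholly inside, past the ramp. Do not lift, tip or squeeze the dishes, do not ram them against the tray, and leave the roll of tape, the marker and the forceps where they are.

Things in the scene. Friction and masses are not known exactly. Their poses are not given: they have to be found in the camera images.
- dish_a: Closed round petri dish (base and lid as one piece), clear plastic with a pale filling, 61 mm diameter, 12 mm high, 20 to 45 g. Origin: centre of its underside; z up. It lies flat and slides easily on the worktop. One of three alike.
- dish_b: Closed round petri dish (base and lid as one piece), clear plastic with a pale filling, 61 mm diameter, 12 mm high, 20 to 45 g. Origin: centre of its underside; z up. It lies flat and slides easily on the worktop. One of three alike.
- dish_c: Closed round petri dish (base and lid as one piece), clear plastic with a pale filling, 61 mm diameter, 12 mm high, 20 to 45 g. Origin: centre of its underside; z up. It lies flat and slides easily on the worktop. One of three alike.
- discard_tray: Steel discard tray, fixed. Floor 250 (x) by 140 mm (y) inside, 3 mm thick; walls 4 mm thick, 25 mm high at left, right and back (+y). The front (own -y, to the robot's left) is open over the full width, with a 30 mm long ramp from worktop to floor. Origin: centre of the floor, at worktop level; x across the opening, y to the back, z up. Floor y = -70 to +70 mm, ramp -100 to -70 mm.
- tape_ring: Roll of pale tape lying flat among the dishes: a ring 66 mm in diameter and 12 mm high with an open core. Origin: centre of its underside. Leave it alone.
- marker_red: Marker pen lying on the worktop to the left of the dishes, 136 mm long, 12 by 15 mm thick; origin at one end, its z axis along the pen. Leave it alone.
- forceps: Steel forceps lying on the worktop near the robot, 124 mm long (along their own y), 12 mm wide, 8 mm high. Origin: middle of the underside. Leave them alone.

How it is judged:
By the outcome, as a careful person would: the job done as asked, in the order asked, and still so for the second after the job is handed in, with the robot touching nothing.
It also fails if it takes over 72 s, if anything falls off the work surface, if the arm or the gripper's body presses on something with over 40 N, if the wrist force passes 120 N, or if a joint passes its speed limit or range.

ROBOT

A 6-joint arm with a two-finger parallel gripper is mounted at the origin on the work surface; the furniture and walls round the work are solid. World frame = base frame: x ahead of the robot, y to its left, z up, the work surface at z = 0. Lengths are in mm, angles in rad, forces in N, time in s.
With the tool pointing down it reaches from about 300 to 775 mm from the base axis. Payload 14.6 kg.
Tool frame: the origin (TCP) lies on the centre line of the jaws, within the pads' length; the fingertips stand 11 mm ahead of it and the grasp point (between the pads) lies 8 mm behind it; x points along the fingers, y is the direction in which the jaws open and shut, and the axes are right-handed (so a half turn about x gives the same grasp; the last joint's range is limited). The gripper opens to 94 mm and grips with 3 to 60 N. Pads are 16 mm wide; open, the fingers measure 119 mm over their backs; the gripper's body (75 mm by 177 mm) begins 78 mm behind the grasp point.
Start: joints at [-1.194, 0.3, 1.521, -0, 1.321, -0.067], TCP at [236.148, -496.713, 216.446] pointing down, gripper open.
Joint ranges: [-3.03, 3.03], [-0.79, 2.21], [0.23, 2.52], [-1.04, 4.18], [0, 3.07], [-2.55, 2.55]. Speed limits (rad/s): [2.22, 2.22, 2.57, 3.14, 3.14, 3.14].

INTERFACE

Orientations are given as [roll, pitch, yaw] about the fixed x, y, z axes, in that order (R = Rz(yaw) Ry(pitch) Rx(roll)).
In Python, from cell import manip gives the robot as it stands.
- The arm moves only by the shell command python3 -m handwheel 'ROWS' [OPENING] [FORCE]. ROWS is JSON, a list of rows, each a list of 2 entries, a list of its own where there are three numbers: the shift along the tool's x, y, z in mm, then the turn about the tool's x in rad. In form: [[[x, y, z], spin], ...]. A call has exactly 10 rows; each row shifts and turns the commanded pose from where the row before left it, along the tool's axes as they then stand; what a row does not reach is not made up. A row lasts 1/8 s, in which the tool goes at most 62.5 mm and 10.7 degrees, less where a joint would pass 70% of its speed; a pose out of reach is approached as far as the arm can. A call with a gripper value outside its range is refused whole. OPENING is the closure in counts, from 0 (fully open) to 255 (shut), set as the call begins (- or left out, the last holds). The fingers move at their own pace and stop on an object; FORCE is the grip in N (left out, the last holds). Time passes only in rows, so rows that do not move let the fingers close, or fill a call up. It gives the time, the measured TCP pose, the force and the opening at its end, in the units of the state.
- manip.read_state(): the state, without advancing time (a new reading comes with each control period).
- manip.camera(name): name is "side" or "top" or "wrist"; returns a dict with "pixels" (384x512x3 uint8, red, green, blue), "z_map" (384x512 float32, mm along the optical axis (not along the pixel's ray), 0 where there is no reading), "mtx" (3x3 intrinsics, pixels), "k1" (the pictures are not rectified: a ray, as slopes to the right and down, at radius r is drawn at 1 + k1 r^2 times it, then the intrinsics apply), "xyz" and "orientation" of the camera in the world. Camera axes: x right, y up, looking along -z (the intrinsics and any distortion apply to the point x, -y, -z); pixel columns grow to the right and rows downward; lengths in mm; the calibration is good to about 2 mm. A picture is of the moment at which its call begins.
- manip.sign_off(): hands the job in, once; it reports no verdict.
Trained networks look in the newest picture that a camera, given by its name, has taken for a name from the list of things; names that differ only in an ending like _2 or _b are one class to them, and where a whole thing is asked for, a point or a joint stands for the part that bears it (a point fixed in the world has none). Each returns a list of dicts, best first, with "confidence" (0 to 1); they miss things now and then, are a little off and sometimes report something else, mostly with a low value. They report only what shows in the picture. A call takes as long as a camera call.
- manip.cut_out(target, camera): "region" (384x512 bool, what is visible of it) and "centre" ([column, row] in pixels, amid what is visible of it).
The state is a dict: "clock": time; "joints": joint angles; "qd": joint speeds; "effort": joint torques, N m; "eef_pos": TCP position; "eef_rot": TCP orientation; "wrist_force": force on the tool from outside, world axes, zero at the start; "moment": the same for the moment, N m; "finger_gap": finger opening in mm.
Only numpy, scipy, OpenCV 4.12 (cv2) and the standard library are available. Lean on these libraries where they do the work, as an engineer would, in place of code of your own. Each camera call takes 0.05 s, during which the arm holds its last target. There are 200 camera calls.

## Working session

There is one attempt and no reset: what is moved stays moved. The work goes in short steps, Python scripts to look and compute and a shell command to move; the robot and the scene stay as the last step left them, time stands still between calls to the robot, and variables do not carry over. Pictures are saved under pics/ and viewed, about 8 in all and at most 12, crops included, and the job is handed in when it is done.

```bash
ls; mkdir -p pics; cat > h.py <<'E'
import numpy as np, cv2
from cell import manip
from scipy.spatial.transform import Rotation as R
def rot(c):
    o=np.array(c["orientation"],float)
    return o if o.shape==(3,3) else R.from_euler('xyz',o).as_matrix()
def world(c,mask):
    v,u=np.nonzero(mask&(c["z_map"]>0)); K=np.array(c["mtx"]); d=c["z_map"][v,u]
    xd=(u-K[0,2])/K[0,0]; yd=(v-K[1,2])/K[1,1]; x,y=xd.copy(),yd.copy()
    for _ in range(8):
        f=1+c["k1"]*(x*x+y*y); x,y=xd/f,yd/f
    return np.c_[x*d,-y*d,-d]@rot(c).T+np.array(c["xyz"])
def snap(n,f):
    c=manip.camera(n); cv2.imwrite("pics/"+f,c["pixels"][...,::-1]); return c
E
python3 - <<'E'
from h import *
s=manip.read_state(); print({k:np.round(v,3).tolist() for k,v in s.items()})
for n in ["top","side"]:
    c=snap(n,n+"0.png"); print(n,c["xyz"],c["orientation"],c["k1"])
    for t in ["dish_a","tape_ring","marker_red","forceps","discard_tray"]:
        for r in manip.cut_out(t,n):
            p=world(c,r["region"])
            if len(p)==0: print(t,"nodepth");continue
            q=p[(p[:,2]>-10)]
            print(t,round(r["confidence"],2),np.round(r["centre"]),len(p),"med",np.median(p,0).round(),"lo",np.percentile(p,2,axis=0).round(),"hi",np.percentile(p,98,axis=0).round())
E
```

```text
pics
{'clock': 0.0, 'joints': [-1.194, 0.3, 1.522, 0.0, 1.321, -0.067], 'qd': [-0.001, -0.002, -0.001, -0.001, 0.0, 0.001], 'effort': [-0.001, -53.181, -35.274, 0.071, 0.024, -0.0], 'eef_pos': [236.055, -496.492, 215.894], 'eef_rot': [-1.644, 1.57, 1.941], 'wrist_force': [0.358, -0.151, 0.343], 'moment': [-0.022, -0.014, -0.021], 'finger_gap': 93.85}
top [465.47146783  15.65769627 976.31330998] [ 0.04457227  0.00749465 -1.5521387 ] 0.006357794600430812
dish_a 0.82 [200. 178.] 417 med [541. 174.  13.] lo [514. 148.   7.] hi [567. 201.  16.]
dish_a 0.61 [283. 186.] 460 med [521. -53.  12.] lo [493. -82.  -2.] hi [548. -24.  16.]
dish_a 0.56 [245. 136.] 415 med [651.  52.  13.] lo [622.  25.   8.] hi [677.  79.  16.]
tape_ring 0.72 [223. 228.] 250 med [417. 100.  11.] lo [390.  66.  -3.] hi [456. 126.  15.]
marker_red 0.56 [132. 199.] 201 med [485. 345.  13.] lo [426. 302.   6.] hi [529. 379.  18.]
discard_tray 0.96 [367. 183.] 6907 med [ 545. -264.    3.] lo [ 417. -359.   -1.] hi [ 673. -169.   28.]
side [ 39.44765875 774.54107207 805.00702931] [ 0.86029385 -0.01271618 -2.60320161] -0.047467926598620626
dish_a 0.71 [264. 193.] 252 med [515. -49.  12.] lo [489. -81.   0.] hi [544. -24.  16.]
dish_a 0.65 [209. 196.] 256 med [644.  53.  12.] lo [618.  23.   2.] hi [675.  79.  15.]
tape_ring 0.75 [265. 237.] 199 med [417. 101.  10.] lo [389.  66.   1.] hi [449. 127.  14.]
marker_red 0.56 [194. 285.] 287 med [479. 343.  13.] lo [424. 304.   2.] hi [524. 378.  18.]
forceps 0.6 [278. 260.] 2 med [347. 165.   7.] lo [346. 163.   7.] hi [348. 166.   7.]
discard_tray 0.78 [290. 154.] 2790 med [ 542. -268.    3.] lo [ 412. -366.   -2.] hi [ 673. -170.   27.]
discard_tray 0.49 [215. 237.] 334 med [535. 178.  12.] lo [508. 147.   3.] hi [563. 204.  15.]
```

View pics/top0.png

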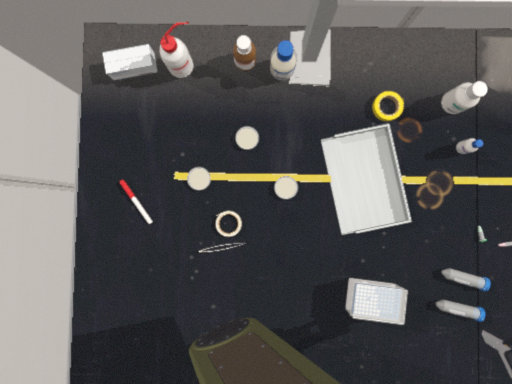

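```bash
python3 - <<'E'
from h import *
s=manip.read_state(); print(R.from_euler('xyz',s["eef_rot"]).as_matrix().round(3))
for n in ["top","side"]:
    c=snap(n,n+"1.png")
    for t in ["dish_a","tape_ring","discard_tray","forceps"]:
        for r in manip.cut_out(t,n):
            m=r["region"].astype(np.uint8)
            p=world(c,r["region"])
            if t=="discard_tray" and len(p)>1000:
                for nm,q in [("wall",p[(p[:,2]>18)]),("all",p[p[:,2]>-8]),("floor",p[(p[:,2]>1.8)&(p[:,2]<6)])]:
                    print(n,nm,len(q),cv2.minAreaRect(q[:,:2].astype(np.float32)))
            else:
                q=p[(p[:,2]>8)&(p[:,2]<17)]
                if len(q)<20: continue
                (x,y),(a,b),_=cv2.minAreaRect(q[:,:2].astype(np.float32))
                print(n,t,round(r["confidence"],2),"mean",q.mean(0).round(1),"rect",round(x,1),round(y,1),round(a),round(b),"std",q.std(0).round(1))
E
```

```text
[[-0.     0.429 -0.903]
 [ 0.    -0.903 -0.429]
 [-1.    -0.    -0.   ]]
top dish_a 0.73 mean [522.  -53.7  12.4] rect 522.8 -52.7 55 58 std [14.5 15.3  1.6]
top dish_a 0.69 mean [539.9 175.4  12.3] rect 539.4 175.9 58 58 std [15.  14.9  1.6]
top dish_a 0.66 mean [649.6  50.9  12.7] rect 649.3 50.7 59 55 std [15.1 14.9  1.6]
top tape_ring 0.51 mean [424.4  95.1  11.3] rect 423.2 94.7 65 63 std [20.8 20.9  1.6]
top discard_tray 0.68 mean [480.4 341.9  12.5] rect 476.6 339.9 131 13 std [29.4 21.5  2.2]
side dish_a 0.79 mean [536.7 176.6  12.1] rect 537.9 174.8 56 63 std [15.1 15.7  1.5]
side dish_a 0.73 mean [646.9  53.1  11.9] rect 649.2 51.8 56 58 std [15.8 15.2  1.5]
side dish_a 0.56 mean [515.7 -52.1  12. ] rect 516.2 -52.4 59 56 std [14.4 15.4  1.6]
side tape_ring 0.75 mean [420.7  96.5  11.1] rect 420.9 94.8 65 67 std [20.  21.7  1.6]
```

```bash
python3 - <<'E'
from h import *
from scipy.optimize import minimize
for n in ["top","side"]:
    c=manip.camera(n)
    for r in manip.cut_out("discard_tray",n):
        p=world(c,r["region"])
        if len(p)<1500: continue
        w=p[p[:,2]>20][:,:2]; print(n,r["confidence"],len(w),cv2.minAreaRect(w.astype(np.float32)))
        # fit U-shaped wall centre line: x=+-127, y=72
        def cost(a):
            t=a[2]; d=w-a[:2]; X=d@[np.cos(t),np.sin(t)]; Y=d@[-np.sin(t),np.cos(t)]
            return np.minimum(np.minimum(abs(abs(X)-127),abs(Y-72)),15).mean()
        print(min((minimize(cost,[545,-264,np.pi+k],method="Nelder-Mead") for k in(-.2,-.1,0,.1,.2)),key=lambda o:o.fun))
E
```

```text
top 0.69 419 ((549.1563720703125, -276.07958984375), (257.7298583984375, 142.8096160888672), 12.546953201293945)
       message: Optimization terminated successfully.
       success: True
        status: 0
           fun: 1.4066596497806232
             x: [ 5.473e+02 -2.707e+02  3.365e+00]
           nit: 134
          nfev: 233
 final_simplex: (array([[ 5.473e+02, -2.707e+02,  3.365e+00],
                       [ 5.473e+02, -2.707e+02,  3.365e+00],
                       [ 5.473e+02, -2.707e+02,  3.365e+00],
                       [ 5.473e+02, -2.707e+02,  3.365e+00]]), array([ 1.407e+00,  1.407e+00,  1.407e+00,  1.407e+00]))
side 0.8 245 ((546.2346801757812, -278.26165771484375), (262.28369140625, 146.6891632080078), 12.090989112854004)
       message: Optimization terminated successfully.
       success: True
        status: 0
           fun: 1.7583211316685594
             x: [ 5.435e+02 -2.716e+02  3.366e+00]
           nit: 111
          nfev: 204
 final_simplex: (array([[ 5.435e+02, -2.716e+02,  3.366e+00],
                       [ 5.435e+02, -2.716e+02,  3.366e+00],
                       [ 5.435e+02, -2.716e+02,  3.366e+00],
                       [ 5.435e+02, -2.716e+02,  3.366e+00]]), array([ 1.758e+00,  1.758e+00,  1.758e+00,  1.758e+00]))
```

```bash
python3 -m handwheel '[[[0,0,0],-0.156],[[0,0,0],-0.156],[[0,0,0],-0.156],[[0,0,0],-0.156],[[0,0,0],-0.156],[[0,0,0],-0.156],[[0,13,-37],0],[[0,13,-37],0],[[0,13,-37],0],[[0,13,-37],0]]' 255 20
python3 -m handwheel '[[[0,13,-37],0],[[0,13,-37],0],[[0,13,-37],0],[[0,13,-37],0],[[0,13,-37],0],[[0,13,-37],0],[[0,13,-37],0],[[0,13,-37],0],[[0,13,-37],0],[[0,13,-37],0]]'
```

```text
clock: 2.55
eef_pos: [315.8, -360.2, 216.6]
eef_rot: [0.889, 1.57, -0.873]
wrist_force: [0.3, 0.1, -0.9]
finger_gap: 0.6
clock: 3.8
eef_pos: [513.7, -21.5, 216.6]
eef_rot: [1.648, 1.571, -0.114]
wrist_force: [0.5, -0.2, -0.2]
finger_gap: 0.7
```

```bash
python3 -m handwheel '[[[0,11,-29],0],[[0,0,0],0],[[40,0,0],0],[[40,0,0],0],[[40,0,0],0],[[40,0,0],0],[[20,0,0],0],[[10,0,0],0],[[9,0,0],0],[[0,0,0],0]]'
python3 - <<'E'
from h import *
s=manip.read_state(); print(s["eef_pos"],R.from_euler('xyz',s["eef_rot"]).as_matrix().round(3))
c=snap("side","s2.png")
for r in manip.cut_out("dish_a","side"):
    q=world(c,r["region"]); q=q[q[:,2]>8]; print(r["confidence"],r["centre"],q.mean(0).round(1))
E
```

```text
clock: 5.05
eef_pos: [529.5, 3.5, 17.5]
eef_rot: [0.872, 1.571, -0.89]
wrist_force: [-0.1, 0.3, -0.6]
finger_gap: 0.4
[529.47384192   3.52789816  17.52186036] [[ 0.     0.982 -0.19 ]
 [-0.    -0.19  -0.982]
 [-1.     0.     0.   ]]
0.65 [260.7, 193.5] [509.5 -40.5  18.7]
0.55 [215.2, 234.9] [537.2 176.5  12. ]
0.53 [208.7, 193.2] [645.4  51.8  12. ]
```

View pics/s2.png

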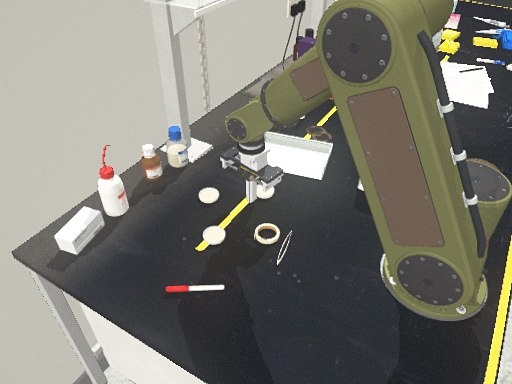

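```bash
python3 -m handwheel '[[[0,0,5],0],[[0,0,5],0],[[0,0,5],0],[[0,0,6],0],[[0,0,8],0],[[0,0,10],0],[[0,0,10],0],[[0,0,10],0],[[0,0,10],0],[[0,0,8],0]]'
python3 - <<'E'
from h import *
for n in ["top","side"]:
  c=snap(n,n+"3.png")
  for r in manip.cut_out("dish_a",n):
    q=world(c,r["region"]); q=q[(q[:,2]>8)&(q[:,2]<17)]; print(n,r["confidence"],r["centre"],len(q),q.mean(0).round(1),cv2.minAreaRect(q[:,:2].astype(np.float32))[:2])
E
```

```text
clock: 6.4
eef_pos: [514.7, -72.6, 17.4]
eef_rot: [-0.862, 1.571, -2.624]
wrist_force: [1.2, -0.4, -0.6]
finger_gap: 0.4
top 0.91 [245.3, 137.3] 403 [649.6  50.6  12.6] ((649.2162475585938, 50.74414825439453), (58.70684814453125, 55.515220642089844))
top 0.63 [201.4, 178.9] 367 [539.  175.8  12.5] ((539.4959716796875, 177.19699096679688), (55.227596282958984, 55.95888900756836))
top 0.3 [367.6, 180.7] 184 [ 561.6 -319.6   12.6] ((549.4476318359375, -273.34320068359375), (253.7001190185547, 141.29501342773438))
side 0.8 [212.8, 236.3] 312 [536.9 176.4  12.2] ((538.1290283203125, 174.94676208496094), (59.21220397949219, 60.896812438964844))
side 0.58 [275.5, 184.4] 125 [ 500.2 -112.7   12. ] ((499.2342834472656, -115.55545043945312), (35.599205017089844, 58.17348861694336))
side 0.51 [207.9, 196.0] 229 [646.5  51.4  12. ] ((647.3956909179688, 51.04499816894531), (59.84563446044922, 60.63187026977539))
side 0.4 [309.0, 157.4] 107 [ 503.  -343.6   12.6] ((471.1888732910156, -329.4872741699219), (102.65158081054688, 207.89419555664062))
```

```bash
python3 -c "
import cv2
a=cv2.imread('pics/top3.png')[90:260,160:420];b=cv2.imread('pics/side3.png')[120:260,170:340]
cv2.imwrite('pics/m3.png',cv2.vconcat([cv2.resize(a,(450,295),interpolation=2),cv2.resize(b,(450,305),interpolation=2)]))"
```

```text
(no output)
```

View pics/m3.png

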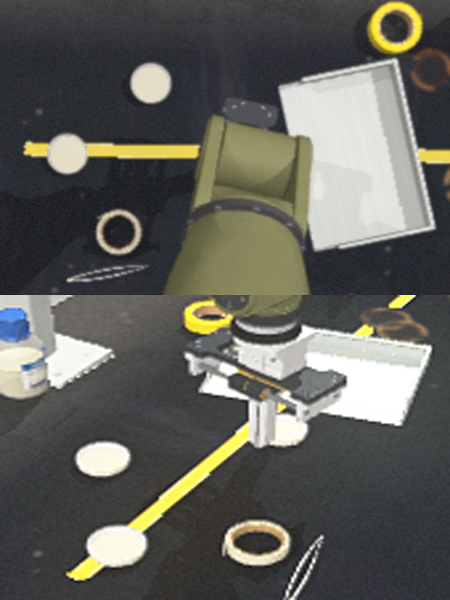

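```bash
python3 -m handwheel '[[[0,0,5],0],[[0,0,8],0],[[0,0,8],0],[[0,0,8],0],[[0,0,8],0],[[0,0,8],0],[[0,0,8],0],[[0,0,8],0],[[0,0,8],0],[[0,0,8],0]]'
python3 - <<'E'
from h import *
for n in ["side"]:
  c=snap(n,n+"4.png")
  for r in manip.cut_out("dish_a",n):
    q=world(c,r["region"]); q=q[(q[:,2]>8)&(q[:,2]<17)]; print(n,r["confidence"],r["centre"],len(q),q.mean(0).round(1),cv2.minAreaRect(q[:,:2].astype(np.float32))[:2])
E
```

```text
clock: 7.85
eef_pos: [500.2, -148.0, 17.5]
eef_rot: [1.748, 1.571, -0.013]
wrist_force: [-0.5, 0.2, -1.2]
finger_gap: 0.7
side 0.81 [211.6, 235.0] 295 [536.6 177.8  12.1] ((536.5283203125, 176.87220764160156), (55.64883041381836, 61.058998107910156))
side 0.67 [206.7, 194.0] 216 [646.5  52.   12.1] ((648.1025390625, 50.610313415527344), (53.338348388671875, 63.21940231323242))
side 0.6 [291.8, 174.2] 108 [ 484.1 -186.1   13.1] ((482.9126281738281, -188.46298217773438), (32.344032287597656, 65.99500274658203))
```

```bash
python3 -m handwheel '[[[0,0,6],0],[[0,0,8],0],[[0,0,8],0],[[0,0,8],0],[[0,0,8],0],[[0,0,8],0],[[0,0,8],0],[[0,0,8],0],[[0,0,8],0],[[0,0,8],0]]'
python3 - <<'E'
from h import *
for n in ["side"]:
  c=snap(n,n+"5.png")
  for r in manip.cut_out("dish_a",n):
    q=world(c,r["region"]); q=q[(q[:,2]>8)&(q[:,2]<20)]; print(n,r["confidence"],r["centre"],len(q),q.mean(0).round(1),cv2.minAreaRect(q[:,:2].astype(np.float32))[:2])
E
```

```text
clock: 9.2
eef_pos: [485.3, -224.6, 17.4]
eef_rot: [1.546, 1.571, -0.215]
wrist_force: [0.1, 0.4, 0.2]
finger_gap: 0.2
side 0.8 [206.7, 196.0] 237 [646.2  51.8  12. ] ((647.786376953125, 51.15846252441406), (59.12044906616211, 63.40446853637695))
side 0.57 [307.3, 159.0] 91 [ 468.4 -262.3   14.7] ((466.974609375, -265.816650390625), (31.33023452758789, 58.732208251953125))
```

```bash
python3 -m handwheel '[[[0,0,6],0],[[0,0,6],0],[[0,0,5],0],[[0,0,3],0],[[0,0,0],0],[[0,0,-8],0],[[0,0,-12],0],[[-15,0,0],0],[[-20,0,0],0],[[-15,0,0],-0.078]]'
python3 -m handwheel '[[[0,13,-35],0],[[0,13,-35],0],[[0,13,-35],0],[[0,13,-35],0],[[0,13,-35],0],[[0,13,-35],0],[[0,13,-35],0],[[0,13,-35],0],[[0,13,-35],0],[[0,13,-35],0]]'
python3 - <<'E'
from h import *
s=manip.read_state(); print(s["eef_pos"],R.from_euler('xyz',s["eef_rot"]).as_matrix().round(3))
for n in ["top","side"]:
  c=snap(n,n+"6.png")
  for r in manip.cut_out("dish_a",n):
    q=world(c,r["region"]); q=q[(q[:,2]>8)&(q[:,2]<20)]; print(n,r["confidence"],r["centre"],len(q),q.mean(0).round(1),cv2.minAreaRect(q[:,:2].astype(np.float32))[:2])
E
```

```text
clock: 10.55
eef_pos: [485.9, -224.1, 69.4]
eef_rot: [1.157, 1.569, -0.525]
wrist_force: [-0.8, 0.1, 0.4]
finger_gap: 0.1
clock: 11.8
eef_pos: [654.7, 110.4, 68.8]
eef_rot: [1.762, 1.57, 0.078]
wrist_force: [0.0, 0.4, 0.4]
finger_gap: 0.4
[654.70479124 110.356162    68.78494386] [[ 0.001  0.994 -0.112]
 [ 0.    -0.112 -0.994]
 [-1.     0.001 -0.   ]]
top 0.63 [248.4, 135.6] 288 [650.7  43.2  12.7] ((650.541015625, 41.77490234375), (59.67074203491211, 38.73154830932617))
top 0.62 [372.8, 203.2] 437 [ 480.8 -281.1   15.1] ((481.1490783691406, -281.1036071777344), (57.39350509643555, 60.00283432006836))
side 0.73 [306.4, 158.6] 160 [ 477.7 -278.9   14.8] ((478.2569885253906, -280.39190673828125), (53.40909957885742, 61.213253021240234))
side 0.68 [208.6, 196.2] 231 [646.7  51.5  12. ] ((648.1119995117188, 49.75420379638672), (59.200687408447266, 60.70621109008789))
side 0.52 [212.1, 235.0] 309 [537. 176.  12.] ((538.8236083984375, 174.9427032470703), (59.458927154541016, 61.30807113647461))
```

```bash
python3 -m handwheel '[[[20,0,0],0],[[20,0,0],0],[[11,0,0],0],[[0,0,5],0],[[0,0,5],0],[[0,0,5],0],[[0,0,6],0],[[0,0,8],0],[[0,0,10],0],[[0,0,10],0]]'
python3 -m handwheel '[[[0,0,8],0],[[0,0,10],0],[[0,0,10],0],[[0,0,10],0],[[0,0,10],0],[[0,0,10],0],[[0,0,10],0],[[0,0,10],0],[[0,0,10],0],[[0,0,10],0]]'
python3 - <<'E'
from h import *
for n in ["side","top"]:
  c=snap(n,n+"7.png")
  for r in manip.cut_out("dish_a",n):
    q=world(c,r["region"]); q=q[(q[:,2]>8)&(q[:,2]<20)]; print(n,r["confidence"],r["centre"],len(q),q.mean(0).round(1),cv2.minAreaRect(q[:,:2].astype(np.float32))[:2])
E
```

```text
clock: 13.25
eef_pos: [648.5, 59.6, 16.5]
eef_rot: [1.517, 1.571, -0.167]
wrist_force: [0.2, -0.2, 0.4]
finger_gap: 0.4
clock: 14.5
eef_pos: [637.4, -37.7, 16.4]
eef_rot: [2.214, 1.571, 0.53]
wrist_force: [0.7, 0.2, 0.8]
finger_gap: 0.6
side 0.76 [308.4, 159.0] 170 [ 476.7 -278.1   14.7] ((478.0492248535156, -279.7787780761719), (53.163639068603516, 65.84010314941406))
side 0.72 [212.2, 235.1] 303 [536.7 176.6  12.1] ((537.3753662109375, 175.71017456054688), (56.08305358886719, 63.00695037841797))
side 0.6 [238.0, 173.4] 122 [622.4 -76.1  12.1] ((621.2880859375, -78.10099029541016), (34.68440628051758, 61.48457336425781))
top 0.66 [198.9, 177.6] 374 [541.5 175.4  12.5] ((540.9969482421875, 176.11776733398438), (53.23757553100586, 58.418373107910156))
top 0.59 [372.7, 202.3] 418 [ 480.6 -281.3   15.2] ((481.1216735839844, -281.56427001953125), (57.221778869628906, 60.558170318603516))
```

```bash
python3 -m handwheel '[[[-1,0,6],0],[[0,0,9],0],[[0,0,9],0],[[0,0,9],0],[[0,0,8],0],[[0,0,8],0],[[0,0,8],0],[[0,0,8],0],[[0,0,8],0],[[0,0,8],0]]'
python3 - <<'E'
from h import *
for n in ["side"]:
  c=snap(n,n+"8.png")
  for r in manip.cut_out("dish_a",n):
    q=world(c,r["region"]); q=q[(q[:,2]>8)&(q[:,2]<20)]; print(n,r["confidence"],r["centre"],len(q),q.mean(0).round(1),cv2.minAreaRect(q[:,:2].astype(np.float32))[:2])
E
```

```text
clock: 15.95
eef_pos: [628.3, -118.0, 17.5]
eef_rot: [0.896, 1.571, -0.788]
wrist_force: [0.2, -0.7, -0.4]
finger_gap: 0.5
side 0.91 [213.3, 233.6] 299 [537.1 177.7  12. ] ((537.84912109375, 176.5145263671875), (56.79645538330078, 60.64039993286133))
side 0.77 [309.0, 158.1] 178 [ 476.2 -279.2   14.4] ((476.6147766113281, -281.1558532714844), (56.65984344482422, 65.09856414794922))
side 0.71 [255.9, 163.5] 141 [ 611.9 -156.5   13.2] ((610.3328247070312, -156.33868408203125), (42.62742233276367, 61.27191925048828))
```

```bash
python3 -m handwheel '[[[0,0,6],0],[[0,0,8],0],[[0,0,8],0],[[0,0,8],0],[[0,0,8],0],[[0,0,8],0],[[0,0,8],0],[[0,0,8],0],[[0,0,8],0],[[0,0,6],0]]'
python3 - <<'E'
from h import *
for n in ["side"]:
  c=snap(n,n+"9.png")
  for r in manip.cut_out("dish_a",n):
    q=world(c,r["region"]); q=q[(q[:,2]>8)&(q[:,2]<20)]; print(n,r["confidence"],r["centre"],len(q),q.mean(0).round(1),cv2.minAreaRect(q[:,:2].astype(np.float32))[:2])
E
python3 -c "
import cv2
cv2.imwrite('pics/m9.png',cv2.resize(cv2.imread('pics/side9.png')[100:280,150:370],None,fx=3,fy=3,interpolation=2))"
```

```text
clock: 17.3
eef_pos: [619.7, -193.6, 17.4]
eef_rot: [0.657, 1.571, -1.027]
wrist_force: [-0.3, -0.1, 0.2]
finger_gap: 0.3
side 0.88 [212.5, 234.7] 309 [537.4 176.6  12.1] ((538.0625, 176.8617401123047), (58.00215530395508, 60.09173583984375))
side 0.66 [308.4, 158.5] 177 [ 476.5 -278.8   14.5] ((476.55511474609375, -280.85223388671875), (56.72834777832031, 59.93777084350586))
side 0.6 [268.2, 152.0] 132 [ 596.7 -227.7   14.6] ((596.0895385742188, -231.23696899414062), (42.28322982788086, 63.958709716796875))
```

View pics/m9.png

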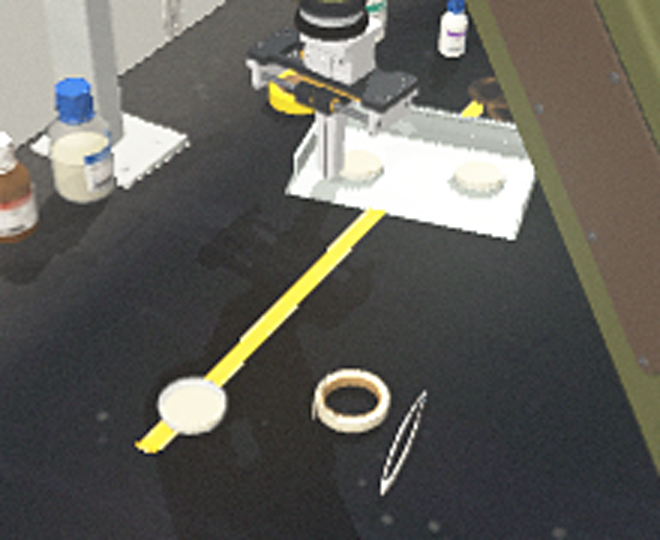

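```bash
python3 -m handwheel '[[[0,0,-5],0],[[0,-6,0],0],[[0,0,5],0],[[0,0,6],0],[[0,0,6],0],[[0,0,4],0],[[0,0,-8],0],[[0,0,-12],0],[[-25,0,0],0],[[-25,0,0],-0.124]]'
python3 -m handwheel '[[[0,-7,-42],0],[[0,-7,-42],0],[[0,-7,-42],0],[[0,-7,-42],0],[[0,-7,-42],0],[[0,-7,-42],0],[[0,-7,-42],0],[[0,-7,-42],0],[[0,-7,-42],0],[[0,-7,-42],0]]'
python3 - <<'E'
from h import *
s=manip.read_state(); print(s["eef_pos"],R.from_euler('xyz',s["eef_rot"]).as_matrix().round(3))
o=np.array([545.4,-271.2]);M=np.array([[-.975,-.2216],[.2216,-.975]])
for n in ["top","side"]:
  c=snap(n,n+"10.png")
  for r in manip.cut_out("dish_a",n):
    q=world(c,r["region"]); q=q[(q[:,2]>8)&(q[:,2]<20)]; b=cv2.minAreaRect(q[:,:2].astype(np.float32)); print(n,r["confidence"],r["centre"],len(q),q.mean(0).round(1),b[:2],"tray",M@(np.array(b[0])-o))
E
```

```text
clock: 18.65
eef_pos: [614.3, -187.0, 67.9]
eef_rot: [-2.054, 1.57, 2.673]
wrist_force: [0.1, -0.5, 0.8]
finger_gap: 0.7
clock: 19.9
eef_pos: [538.8, 233.1, 67.6]
eef_rot: [2.125, 1.571, 0.566]
wrist_force: [-0.1, 0.4, 0.4]
finger_gap: 0.9
[538.76291986 233.08446688  67.59199012] [[ 0.     1.     0.012]
 [ 0.     0.012 -1.   ]
 [-1.     0.    -0.   ]]
top 0.93 [198.7, 174.6] 403 [540.  176.5  12.4] ((539.7339477539062, 176.18048095703125), (58.41979217529297, 57.54010009765625)) tray [ -93.61511364 -437.45156611]
top 0.81 [373.9, 202.3] 415 [ 481.8 -281.1   15.2] ((482.37542724609375, -280.4263610839844), (54.66239547729492, 59.983604431152344)) tray [63.49352005 -4.97054327]
top 0.58 [357.5, 155.7] 430 [ 604.5 -244.1   15.2] ((604.601318359375, -244.7037353515625), (57.542083740234375, 60.6330680847168)) tray [-63.59285765 -12.71484588]
side 0.71 [268.8, 152.8] 147 [ 599.5 -240.9   14.4] ((601.8197631835938, -242.5914306640625), (54.42566680908203, 55.283592224121094)) tray [-61.34892807 -15.39073558]
side 0.67 [213.8, 237.3] 284 [535.  177.7  12.1] ((536.7529907226562, 177.72714233398438), (56.060157775878906, 56.36050033569336)) tray [ -91.0514207  -439.62014103]
side 0.57 [308.3, 158.3] 146 [ 474.8 -277.2   14.3] ((476.0954895019531, -279.6033630371094), (50.02955627441406, 54.516815185546875)) tray [69.43408298 -7.16460057]
```

```bash
python3 -m handwheel '[[[0,0,0],0.106],[[0,5,-2],0],[[20,0,0],0],[[20,0,0],0],[[10,0,0],0],[[0,0,5],0],[[0,0,5],0],[[0,0,5],0],[[0,0,6],0],[[0,0,8],0]]'
python3 -m handwheel '[[[0,0,9],0],[[0,0,10],0],[[0,0,10],0],[[0,0,10],0],[[0,0,10],0],[[0,0,10],0],[[0,0,10],0],[[0,0,10],0],[[0,0,10],0],[[0,0,10],0]]'
python3 - <<'E'
from h import *
for n in ["side","top"]:
  c=snap(n,n+"11.png")
  for r in manip.cut_out("dish_a",n):
    q=world(c,r["region"]); q=q[(q[:,2]>8)&(q[:,2]<20)]; print(n,r["confidence"],r["centre"],len(q),q.mean(0).round(1),cv2.minAreaRect(q[:,:2].astype(np.float32))[:2])
E
```

```text
clock: 21.35
eef_pos: [542.1, 203.1, 17.7]
eef_rot: [2.059, 1.57, 0.394]
wrist_force: [-0.1, 0.4, 0.7]
finger_gap: 0.7
clock: 22.6
eef_pos: [532.6, 104.2, 17.5]
eef_rot: [2.402, 1.571, 0.736]
wrist_force: [0.6, 0.2, 0.6]
finger_gap: 0.6
side 0.68 [269.5, 150.9] 164 [ 600.3 -243.2   14.5] ((601.9365844726562, -245.0836181640625), (58.35733413696289, 59.858577728271484))
side 0.66 [239.9, 216.8] 173 [515.9  69.9  12.1] ((514.8382568359375, 64.70376586914062), (43.51689910888672, 58.05559158325195))
side 0.47 [306.7, 158.6] 163 [ 476.  -277.6   14.6] ((478.7466125488281, -280.0960693359375), (55.15752410888672, 60.54880142211914))
top 0.79 [374.2, 203.6] 426 [ 480.4 -280.5   15.3] ((480.43951416015625, -280.58282470703125), (58.64917755126953, 57.91825485229492))
top 0.58 [355.3, 157.9] 431 [ 604.4 -244.3   15.4] ((604.7066650390625, -244.6891326904297), (58.79534912109375, 60.212520599365234))
top 0.43 [246.8, 185.6] 78 [524.   46.4  12.2] ((524.31689453125, 45.44483947753906), (15.31734848022461, 41.85696029663086))
```

```bash
python3 -m handwheel '[[[0,0,6],0],[[0,0,9],0],[[0,0,10],0],[[0,0,10],0],[[0,0,10],0],[[0,0,10],0],[[0,0,10],0],[[0,0,10],0],[[0,0,10],0],[[0,0,10],0]]'
python3 -m handwheel '[[[0,0,10],0],[[0,0,10],0],[[0,0,10],0],[[0,0,10],0],[[0,0,10],0],[[0,0,10],0],[[0,0,10],0],[[0,0,9],0],[[0,0,7],0],[[0,0,5],0]]'
python3 -m handwheel '[[[0,0,4],0],[[0,0,2],0],[[0,0,0],0],[[0,0,-10],0],[[0,0,-20],0],[[0,0,-30],0],[[0,0,-30],0],[[0,0,-30],0],[[0,0,0],-0.158],[[0,0,0],-0.158]]'
python3 - <<'E'
from h import *
s=manip.read_state(); print(s["eef_pos"],R.from_euler('xyz',s["eef_rot"]).as_matrix().round(3))
for n in ["side","top"]:
  c=snap(n,n+"12.png")
  for r in manip.cut_out("dish_a",n):
    q=world(c,r["region"]); q=q[(q[:,2]>8)&(q[:,2]<20)]; print(n,r["confidence"],r["centre"],len(q),q.mean(0).round(1),cv2.minAreaRect(q[:,:2].astype(np.float32))[:2])
E
python3 -c "
import cv2
cv2.imwrite('pics/m12.png',cv2.resize(cv2.imread('pics/side12.png')[100:280,150:370],None,fx=3,fy=3,interpolation=2))"
```

```text
clock: 24.05
eef_pos: [523.6, 9.7, 17.5]
eef_rot: [1.753, 1.571, 0.087]
wrist_force: [0.4, 1.5, 0.7]
finger_gap: 0.7
clock: 25.3
eef_pos: [515.0, -80.7, 17.4]
eef_rot: [2.792, 1.571, 1.126]
wrist_force: [-0.8, -0.4, 0.8]
finger_gap: 0.5
clock: 26.55
eef_pos: [525.7, 34.4, 17.4]
eef_rot: [-1.943, 1.571, 2.997]
wrist_force: [0.1, 0.0, -0.5]
finger_gap: 0.4
[525.71407716  34.43089803  17.39024263] [[-0.     0.974  0.225]
 [ 0.     0.225 -0.974]
 [-1.    -0.    -0.   ]]
side 0.71 [272.4, 151.5] 164 [ 599.4 -243.7   14.5] ((600.348388671875, -246.04949951171875), (54.19233322143555, 63.25508499145508))
side 0.63 [307.4, 160.1] 148 [ 476.3 -276.9   14.7] ((477.3887023925781, -278.59625244140625), (52.97583770751953, 62.8974723815918))
side 0.59 [280.8, 181.3] 133 [ 492.5 -123.2   12.1] ((490.9663391113281, -124.93577575683594), (37.22586441040039, 61.2404670715332))
top 0.8 [313.1, 192.7] 407 [ 504.3 -121.7   12.4] ((504.3065185546875, -121.11417388916016), (57.66096115112305, 57.863983154296875))
top 0.66 [360.5, 155.9] 433 [ 604.3 -244.3   15.3] ((604.8251953125, -245.1870574951172), (58.57851028442383, 60.62507247924805))
top 0.57 [371.8, 202.2] 439 [ 480.8 -280.5   15.1] ((481.08380126953125, -280.9886169433594), (57.40117645263672, 59.99136734008789))
```

View pics/m12.png

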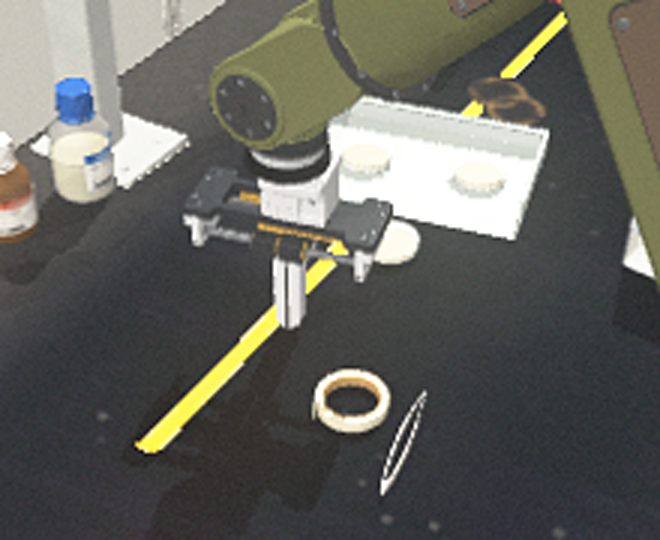

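```bash
python3 -m handwheel '[[[0,0,0],-0.043],[[0,-20,0],0],[[0,-22,0],0],[[0,-20,0],0],[[0,0,25],0],[[0,0,25],0],[[0,0,20],0],[[0,0,10],0],[[0,0,6],0],[[0,0,0],0]]'
python3 - <<'E'
from h import *
s=manip.read_state(); print(s["eef_pos"],R.from_euler('xyz',s["eef_rot"]).as_matrix().round(3))
E
```

```text
clock: 28.0
eef_pos: [488.4, -65.8, 17.4]
eef_rot: [-2.309, 1.571, 2.666]
wrist_force: [0.7, 0.7, -0.0]
finger_gap: 0.6
[488.41405281 -65.80903527  17.40949309] [[-0.     0.966  0.26 ]
 [ 0.     0.26  -0.966]
 [-1.    -0.    -0.   ]]
```

```bash
python3 -m handwheel '[[[0,0,6],0],[[0,0,6],0],[[0,0,6],0],[[0,0,6],0],[[0,0,8],0],[[0,0,9],0],[[0,0,9],0],[[0,0,9],0],[[0,0,9],0],[[0,0,9],0]]'
python3 -m handwheel '[[[0,0,7],0],[[0,0,8],0],[[0,0,8],0],[[0,0,8],0],[[0,0,7],0],[[0,0,6],0],[[0,0,4],0],[[0,0,2],0],[[0,0,0],0],[[0,0,0],0]]'
python3 - <<'E'
from h import *
for n in ["side","top"]:
  c=snap(n,n+"13.png")
  for r in manip.cut_out("dish_a",n):
    q=world(c,r["region"]); q=q[(q[:,2]>8)&(q[:,2]<20)]; print(n,r["confidence"],r["centre"],len(q),q.mean(0).round(1),cv2.minAreaRect(q[:,:2].astype(np.float32))[:2])
E
python3 -c "
import cv2
cv2.imwrite('pics/m13.png',cv2.resize(cv2.imread('pics/side13.png')[120:240,200:370],None,fx=4,fy=4,interpolation=2))"
```

```text
clock: 29.25
eef_pos: [508.7, -140.9, 17.4]
eef_rot: [-2.176, 1.571, 2.8]
wrist_force: [-0.0, 0.5, 0.6]
finger_gap: 0.8
clock: 30.5
eef_pos: [521.6, -188.4, 17.4]
eef_rot: [-2.169, 1.571, 2.808]
wrist_force: [-0.7, 0.4, 0.6]
finger_gap: 0.3
side 0.59 [271.3, 150.2] 161 [ 601.  -241.6   14.7] ((600.8974609375, -244.1561737060547), (59.743412017822266, 58.90319061279297))
side 0.5 [308.3, 158.0] 170 [ 475.5 -278.2   14.6] ((476.7568359375, -281.14337158203125), (56.67913055419922, 59.48190689086914))
side 0.41 [290.9, 161.3] 83 [ 516.2 -226.6   14.4] ((522.9744262695312, -220.2271728515625), (59.50736618041992, 55.72028350830078))
top 0.69 [361.5, 150.0] 131 [ 619.  -253.8   15.6] ((619.5079956054688, -253.8874969482422), (38.4350700378418, 27.9278564453125))
```

View pics/m13.png

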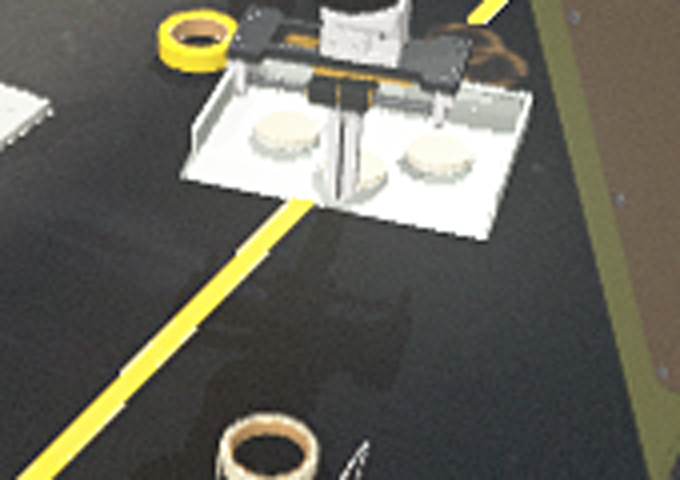

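```bash
python3 -m handwheel '[[[0,0,5],0],[[0,0,6],0],[[0,0,6],0],[[0,0,4],0],[[0,0,2],0],[[0,0,0],0],[[0,0,-10],0],[[0,0,-15],0],[[-25,0,0],0],[[-25,0,0],0]]'
python3 -m handwheel '[[[-20,0,-40],0],[[-20,0,-50],0],[[-20,0,-50],0],[[-10,0,-50],0],[[0,0,-50],0],[[0,0,-50],0],[[0,0,-30],0],[[0,0,0],0],[[0,0,0],0],[[0,0,0],0]]'
python3 - <<'E'
from h import *
o=np.array([545.4,-271.2]);M=np.array([[-.975,-.2216],[.2216,-.975]])
for n in ["top","side"]:
  c=snap(n,n+"14.png")
  for t in ["dish_a","tape_ring","marker_red"]:
   for r in manip.cut_out(t,n):
    q=world(c,r["region"]); q=q[(q[:,2]>8)&(q[:,2]<20)]
    if len(q)<20: continue
    b=cv2.minAreaRect(q[:,:2].astype(np.float32)); print(n,t,r["confidence"],len(q),q.mean(0).round(1),q[:,2].std().round(1),np.round(b[0]),"tray",(M@(np.array(b[0])-o)).round(1))
E
python3 -c "
import cv2
a=cv2.imread('pics/top14.png')[110:260,100:420];b=cv2.imread('pics/side14.png')[120:240,200:360]
cv2.imwrite('pics/m14.png',cv2.vconcat([cv2.resize(a,(560,262),interpolation=2),cv2.resize(b,(560,330),interpolation=2)]))"
```

```text
clock: 31.95
eef_pos: [520.7, -185.3, 68.0]
eef_rot: [-2.297, 1.57, 2.681]
wrist_force: [0.3, -0.3, 0.2]
finger_gap: 0.3
clock: 33.2
eef_pos: [437.6, 121.6, 137.4]
eef_rot: [-0.317, 1.571, -1.625]
wrist_force: [-0.3, -0.2, -0.0]
finger_gap: 0.7
top dish_a 0.92 423 [ 537.  -247.    15.4] 1.8 [ 536. -248.] tray [  3.9 -25.2]
top dish_a 0.83 427 [ 604.7 -244.4   15.3] 1.8 [ 605. -245.] tray [-63.6 -12.7]
top dish_a 0.72 408 [ 481.7 -279.6   15.4] 1.9 [ 482. -280.] tray [63.9 -5.9]
top tape_ring 0.61 80 [426.3  73.3  11.4] 1.8 [426.  76.] tray [  39.5 -365.1]
side dish_a 0.5 179 [ 476.1 -278.7   14.6] 2.2 [ 476. -279.] tray [69.5 -7.4]
side tape_ring 0.75 162 [421.5  97.5  11. ] 1.5 [422.  96.] tray [  39.  -385.4]
side marker_red 0.6 201 [482.8 347.7  13.5] 2.7 [474. 342.] tray [ -66.2 -613.9]
```

View pics/m14.png

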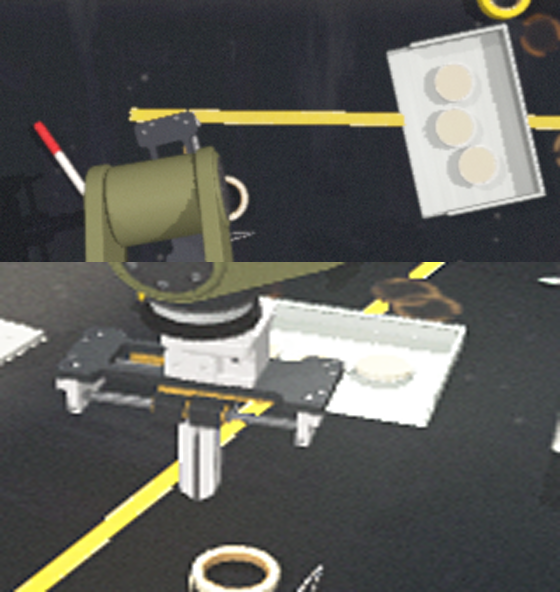

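```bash
python3 -c "
from cell import manip
print(manip.sign_off())"
```

```text
the job is handed in; nothing more can be done
None
```

I swept all three dishes, one at a time, into the discard tray with the closed fingers. I handed the job in at about 33 s on the robot's clock, with the arm clear of everything.

**Dishes:** The last top view puts them at tray coordinates of about (64, -6), (4, -25) and (-64, -13) mm. To be wholly past the ramp, a dish's centre must lie beyond y = -39.5 mm, so the tightest has about 14 mm to spare. Their tops are at about 15 mm, which is what a dish lying flat on the 3 mm floor should show. Gaps between dishes are about 1.5 to 5 mm by the last figures, and wall clearance is over 30 mm.

**Force:** The wrist force never read above about 2 N at the end of a move. It was not sampled during a move.

**Other things:** The tape roll is where it started: (422, 96) mm in the last side view, (421, 95) at the start. The marker is within measurement scatter of its first position. The forceps I never measured well; they looked undisturbed in the pictures and the fingers never went near them.

**Checks that disagreed or fell short:**
- In the final side view the arm hid two of the dishes, so their last positions rest on the top camera alone.
- The top view's low reading for the tape came from the arm covering part of it.
- The two cameras differed by up to about 5 mm on dish positions.
- The middle dish (swept last) was first aimed at the tray's centre. The dish swept in before it had drifted sideways, so I stopped it in front of the ramp and re-aimed before pushing it in.

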